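Set the regulator knob to its long mark and pull it out to lock

ROBOT

A 6-joint arm with a two-finger parallel gripper is mounted at the origin on a cart in front of the work surface, level with it; the furniture and walls round the work are solid. World frame = base frame: x ahead of the robot, y to its left, z up, the work surface at z = 0. Lengths are in m, angles in degrees, forces in N, time in s.
With the tool pointing down it reaches from about 0.4 to 0.825 m from the base axis. Payload 7 kg.
Tool frame: the origin (TCP) lies midway between the tips of the shut fingers; the grasp point (between the pads) lies 19 mm behind it; z points along the fingers, y is the line along which they close (so a half turn about z gives the same grasp; the last joint's range is limited). The gripper opens to 88 mm and grips with 3 to 60 N. Pads are 19 mm wide; open, the fingers measure 130 mm over their backs; the gripper's body (78 mm by 193 mm) begins 47 mm behind the grasp point.
Start: joints at [84.746, 20.546, 0.682, 0, -70.136, -16.507], TCP at [0.25, 0.627, 0.201] pointing down, gripper open.
Joint ranges: [-176.03, 176.03], [-82.01, 121.73], [-58.28, 71.71], [-173.87, 95.51], [-174.79, -0.11], [-173.66, 173.66]. Speed limits (degrees/s): [136.94, 136.94, 172.46, 180, 180, 180].

INTERFACE

Orientations are given as [roll, pitch, yaw] about the fixed x, y, z axes, in that order (R = Rz(yaw) Ry(pitch) Rx(roll)).
In Python, from plant import r gives the robot as it stands. The module is installed in compiled form; this text tells all that it offers.
- The arm moves only by the tool play_rows, never from a script. Its argument "rows" is a list of rows, each an object with "slide": the shift along the tool's x, y, z as a fraction of full scale, a list of three; "delta_rot": the turn, a rotation vector about the tool's x, y, z as a fraction of full scale, a list of three; "fingers": the opening, from -1 (shut) to 1 (fully open). In form: [{"slide": [x, y, z], "delta_rot": [rx, ry, rz], "fingers": fingers}, ...]. A call has 1 to 8 rows; each row shifts and turns the commanded pose from where the row before left it, along the tool's axes as they then stand; what a row does not reach is not made up. Full scale, the value 1, is 0.15 m for a shift and 0.08 rad for a turn. A row lasts 1/8 s, in which the tool goes at most 62.5 mm and 10.7 degrees, less where a joint would pass 70% of its speed; a pose out of reach is approached as far as the arm can. A call with a number of a shift or a turn outside -1 to 1 is refused whole. A call with a gripper value outside its range is refused whole. The fingers move at their own pace and stop on an object; "squeeze" is the grip in N (left out, the last holds). Time passes only in rows, so rows that do not move let the fingers close. It gives the time, the measured TCP pose, the force, the opening and the grip force at its end, in the units of the state.
- r.get_state(): the state, without advancing time (a new reading comes with each control period).
- r.capture(name): name is "scene" or "top" or "wrist"; returns a dict with "image" (420x560x3 uint8, blue, green, red), "fx", "fy", "cx", "cy" (pixels), "distortion" ([k1, k2, p1, p2, k3] as OpenCV has them; the pictures are not rectified), "R" (3x3) and "t" (3): a world point X has camera coordinates R X + t; the wrist camera has in their place "T_tool_cam" (4x4, takes a point from camera to tool coordinates, whose origin is the TCP and whose axes are the flange's). Camera axes: x right, y down, z forward; pixel columns grow to the right and rows downward; lengths in m; the calibration is good to about 2 mm. A picture is of the moment at which its call begins: read the wrist's pose just before it. There is no depth.
- r.close_job(): hands the job in; it is judged then, once.
The state is a dict: "time_s": time; "joints": joint angles; "qd": joint speeds; "joint_torque": joint torques, N m; "tcp_pos": TCP position; "eef_rot": TCP orientation; "contact_force": force on the tool from outside, world axes, zero at the start; "moment": the same for the moment, N m; "gripper_width": finger opening in m; "gripper_force": force on a finger pad.
Only numpy, scipy, OpenCV 4.12 (cv2) and the standard library are available. Lean on these libraries where they do the work, as an engineer would, in place of code of your own. Each camera call takes 0.05 s, during which the arm holds its last target. There are 200 camera calls.

TASK

Turn the knob on top of the small bench air regulator until its pointer stands at the long mark on the dial, feel for the lock slot near that mark (not the short ones), then pull the knob straight up until it is fully out and stays locked, and let go. Do not force it: a blocked lock must never be pulled or twisted hard. Leave the things around it alone.

Things in the scene. Friction and masses are not known exactly. Their poses are not given: they have to be found in the camera images.
- regulator: Grey air regulator, fixed to the table, foot plate 124 x 96 mm, 65 mm tall to the top of its aluminium dial ring (84 mm across); gauge in front, brass ports at the sides. Origin: middle of its underside, on the knob's vertical axis. On the dial are one long raised mark and two short ones (5 x 2 mm), 0.87 rad either side of it; each stands roughly over a hidden lock slot.
- long_mark (a point): Middle of the long raised mark (12.5 x 4.5 mm, pointing outward) on the dial, 35 mm from the knob's axis, 67 mm above the table; its own -x axis points outward. It stands 0.35 to 0.75 rad counter-clockwise (from above) of the regulator's -x axis. The true slot lies anywhere up to 0.24 rad to either side of the mark; the short marks' slots are shifted alike.
- knob_grip (a point): Black knob on a vertical axis: round skirt 52 mm across, 8 mm high, and on it an upright grip bar 44 long, 16 wide, 38 mm high, with a pointer nose and light line at one end. This point: on the axis, 20 mm above the skirt's top, 18 mm below the bar's top. Pointer along its own -x; the bar's flat sides face +-y. Starts pushed in, 0.45 to 1.15 rad clockwise of the long mark.
- spindle (a joint): Turning angle of the knob (rad), counter-clockwise from above positive, -1.4 to 1.4; 0 when the pointer points along the regulator's -x axis. Friction 0.06 N m; stays where it is left.
- knob (a joint): Lift of the knob (m): 0 pushed in, up positive. Slides with about 4 N of friction and stays where left. Away from a slot its lug meets the collar after 1 mm; further lift stretches an inner spring of 3 N/mm, which draws the knob back when let go. At a slot the lug rises with it, to a stop at 10 mm, where the same spring is felt. Lifts beyond 22 mm are blocked hard.
- lock_lug: Hidden square lock pin, 6 x 6 mm, 18 to 28 mm from the axis under the pointer, hung on the knob by springs (3 N/mm; 3.3 N m/rad twist). Origin on the axis, 30 mm above the table when in, 40 when locked. Slots are 8 mm wide: it enters within 0.04 rad of a slot's middle. Turned slowly under a light upward pull (9 to 14 N in all, friction included) it jumps into the slot and the pull drops. It may bear 25 N at most.
- loupe: Bystander: black and white eye loupe, 39 mm across, 40 mm high, loose on the table beside the regulator. Origin: underside centre.
- tape_roll: Bystander: roll of brown tape lying flat, 88 mm across, 24 mm high, loose behind the regulator. Origin: underside centre.
- hex_key: Bystander: black hex key, 31 x 78 x 6 mm, loose on the table at the left of the regulator. Origin: underside centre.
There are look-alikes about, which are no part of the job. There is more than one size of the regulator; the one meant has the size given above.

How it is judged:
By the outcome, as a careful person would: the job done as asked, in the order asked, and still so for the second after the job is handed in, with the robot touching nothing.
It also fails if it takes over 64 s, if anything falls off the work surface, if the arm or the gripper's body presses on something with over 40 N, if the wrist force passes 120 N, or if a joint passes its speed limit or range.

## Working session

There is one attempt and no reset: what is moved stays moved. The work goes in short steps, Python scripts to look and compute and a tool call to move; the robot and the scene stay as the last step left them, time stands still between calls to the robot, and variables do not carry over. Pictures are saved under pics/ and viewed, at most 10 in all, crops included, and the job is handed in when it is done.

Besides the shell and the picture viewer there is one more tool, called after ">>>" in YAML: its name, and indented under it one key for each argument. play_rows: Moves the arm, as the interface text tells. Shift numbers are shares of 0.15 m and turn numbers shares of 0.08 rad, none past 1 either way. Its arguments: {"type":"object","properties":{"rows":{"type":"array"},"squeeze":{"type":"number"}},"required":["rows"]}

```bash
mkdir -p pics; cat > h.py <<'E'
import numpy as np, cv2
from plant import r
from scipy.spatial.transform import Rotation as Ro
def cap(n,f):
    s=r.get_state(); c=r.capture(n); cv2.imwrite('pics/'+f,c['image'])
    np.save('pics/'+f+'.npy',{'c':c,'s':s},allow_pickle=True); return c,s
def load(f):
    d=np.load('pics/'+f+'.npy',allow_pickle=True).item(); return d['c'],d['s']
def cam(c,s):
    if 'R' in c: R=np.array(c['R']);t=np.array(c['t']); return R.T,-R.T@t
    T=np.array(c['T_tool_cam']);W=Ro.from_euler('xyz',s['eef_rot'],degrees=True).as_matrix()
    return W@T[:3,:3],W@T[:3,3]+np.array(s['tcp_pos'])
def ray(c,s,px,z):
    A,o=cam(c,s);K=np.array([[c['fx'],0,c['cx']],[0,c['fy'],c['cy']],[0,0,1.]])
    u=cv2.undistortPoints(np.array(px,float).reshape(-1,1,2),K,np.array(c['distortion'],float)).reshape(-1,2)
    d=np.c_[u,np.ones(len(u))]@A.T
    return o+d*((z-o[2])/d[:,2:])
E
python3 - <<'E'
from h import *
a=[cap(n,n+'0.png')for n in('scene','top','wrist')]
s=a[0][1]; print({k:np.round(v,3) for k,v in s.items()})
for c,s in a: print(cam(c,s)[1],c['fx'])
im=np.hstack([a[0][0]['image'],a[1][0]['image']]); 
E
```

```text
{'time_s': np.float64(0.0), 'joints': array([ 8.4746e+01,  2.0592e+01,  6.3400e-01, -2.0000e-02, -7.0134e+01,
       -1.6507e+01]), 'qd': array([-0.053, -0.039, -0.045,  0.007,  0.092,  0.053]), 'joint_torque': array([-1.0000e-03, -5.8272e+01,  2.9304e+01,  6.9980e+00,  7.0000e-03,
       -0.0000e+00]), 'tcp_pos': array([0.25 , 0.626, 0.201]), 'eef_rot': array([ 1.79906e+02, -8.00000e-03, -2.17680e+01]), 'contact_force': array([ 0.032, -0.641,  0.111]), 'moment': array([ 0.027, -0.027,  0.022]), 'gripper_force': np.float64(0.0), 'gripper_width': np.float64(0.088)}
[-0.08349311 -0.0494974   0.5895573 ] 539.7520065767335
[0.37440138 0.2847949  1.1508102 ] 514.5871309899131
[0.32537579 0.5958299  0.38429288] 336.9383607135846
```

View pics/top0.png

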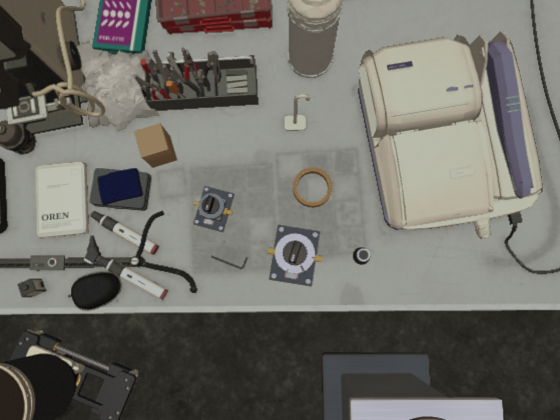

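View pics/scene0.png

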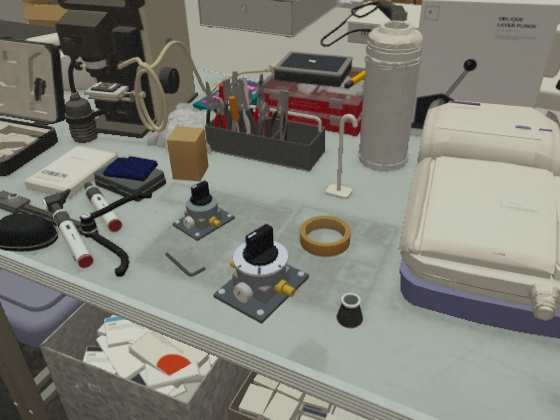

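Top view: the large regulator (dial ring about 84 mm) is at about (295,254) with the hex key to its left at (230,262), the loupe at (362,256) and the tape at (312,187). The small look-alike is at (212,207). The scene view agrees. Next I work out its position and enlarge the dial.

```bash
python3 - <<'E'
from h import *
c,s=load('top0.png'); 
for p,z in(((295,252),.065),((212,207),.05),((362,256),.02),((312,187),.012),((230,262),0),((280,255),0)): print(p,ray(c,s,[p],z).round(3))
im=c['image'][215:295,255:335]; cv2.imwrite('pics/t1.png',cv2.resize(im,(600,600),interpolation=cv2.INTER_CUBIC))
E
```

```text
(295, 252) [[0.459 0.274 0.065]]
(212, 207) [[0.56  0.453 0.05 ]]
(362, 256) [[0.453 0.127 0.02 ]]
(312, 187) [[0.61  0.233 0.012]]
(230, 262) [[0.444 0.419 0.   ]]
(280, 255) [[0.458 0.307 0.   ]]
```

View pics/t1.png

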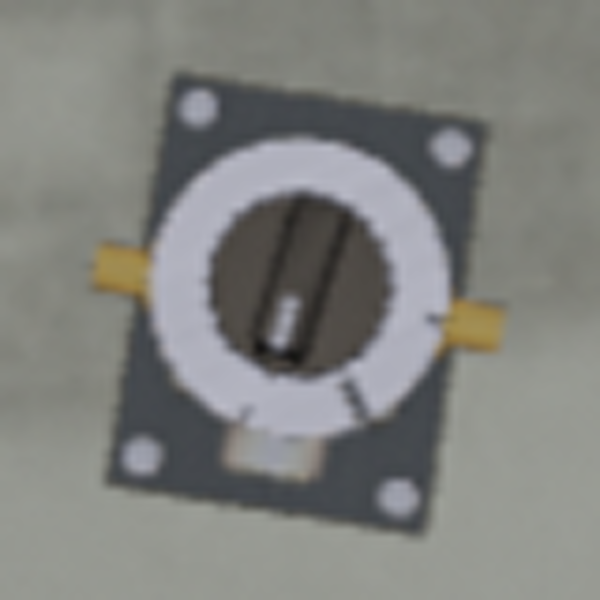

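>>> play_rows:
  rows:
    - {"slide": [0.205, 0.207, 0], "delta_rot": [0, 0, 0], "fingers": 1}
    - {"slide": [0.205, 0.207, 0], "delta_rot": [0, 0, 0], "fingers": 1}
    - {"slide": [0.205, 0.207, 0], "delta_rot": [0, 0, 0], "fingers": 1}
    - {"slide": [0.205, 0.207, 0], "delta_rot": [0, 0, 0], "fingers": 1}
    - {"slide": [0.205, 0.207, 0], "delta_rot": [0, 0, 0], "fingers": 1}
    - {"slide": [0.205, 0.207, 0], "delta_rot": [0, 0, 0], "fingers": 1}
    - {"slide": [0.205, 0.207, 0], "delta_rot": [0, 0, 0], "fingers": 1}
    - {"slide": [0.205, 0.207, 0], "delta_rot": [0, 0, 0], "fingers": 1}

```text
time_s: 1.15
tcp_pos: [0.3869, 0.3035, 0.2014]
eef_rot: [180.0, 0.0, -21.8]
contact_force: [0.5, 0.6, 0.1]
gripper_width: 0.0874
gripper_force: 0.0
```

```bash
python3 - <<'E'
from h import *
c,s=cap('wrist','w1.png'); print(s['tcp_pos'],s['eef_rot'],s['qd'].__abs__().max() if hasattr(s['qd'],'max') else s['qd'])
A,o=cam(c,s);print(o,A[:,2])
E
```

```text
[0.38688248 0.303503   0.20141992] [ 1.79998072e+02  2.60988540e-03 -2.17504843e+01] 33.28212114195599
[0.46209742 0.27264045 0.38506817] [-0.2746369   0.10882727 -0.95536967]
```

View pics/w1.png

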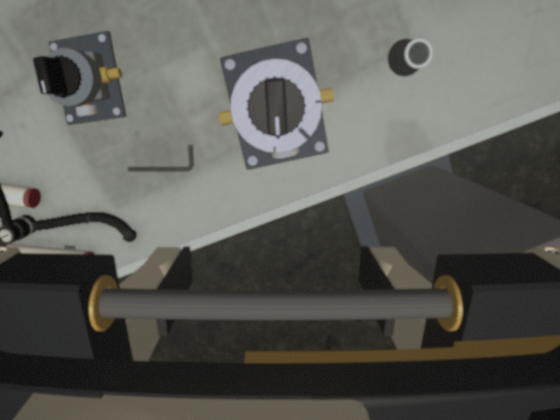

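The regulator is at about (276,105) with the long mark at lower right, near (305,132). The bar runs nearly vertical, with its pointer down, near (277,128). The arm was still settling, so I capture again and measure.

```bash
python3 - <<'E'
from h import *
for i in range(5): c,s=cap('wrist','w2.png')
print(s['tcp_pos'],s['eef_rot'],abs(np.array(s['qd'])).max())
im=c['image']; A,o=cam(c,s)
# orthographic-rectified views onto planes through ray casting (remap): 5 px/mm
K=np.array([[c['fx'],0,c['cx']],[0,c['fy'],c['cy']],[0,0,1.]]);D=np.array(c['distortion'],float)
def rect(z,cen=(.459,.274),h=.05,n=500):
    g=np.linspace(h,-h,n); Y,X=np.meshgrid(g,g) # rows: x decreasing, cols: y decreasing
    P=np.stack([X+cen[0],Y+cen[1],np.full_like(X,z)],-1).reshape(-1,3)
    R=A.T; p,_=cv2.projectPoints(P,cv2.Rodrigues(R)[0],-R@o,K,D)
    m=p.reshape(n,n,2).astype(np.float32); return cv2.remap(im,m[...,0],m[...,1],cv2.INTER_CUBIC)
a=rect(.065);b=rect(.111)
cv2.imwrite('pics/rect.png',cv2.resize(np.hstack([a,b]),(800,400)))
# ring circle fit
g=cv2.cvtColor(a,cv2.COLOR_BGR2GRAY); print(np.percentile(g,[5,25,50,75,95]))
hsv=cv2.cvtColor(a,cv2.COLOR_BGR2HSV)
m=((g>150)).astype(np.uint8)*255
m=cv2.morphologyEx(m,cv2.MORPH_OPEN,np.ones((9,9)))
cs,_=cv2.findContours(m,cv2.RETR_EXTERNAL,cv2.CHAIN_APPROX_NONE)
for k in sorted(cs,key=cv2.contourArea)[-3:]:
    (x,y),rr=cv2.minEnclosingCircle(k);e=cv2.fitEllipse(k) if len(k)>5 else None
    f=lambda x,y:(.459+.05-y*.1/499,.274+.05-x*.1/499); print(cv2.contourArea(k),f(x,y),rr*.2004,f(*e[0]),np.array(e[1])*.2004)
E
```

```text
[0.38674213 0.30503203 0.20156013] [-1.79976584e+02  1.94441450e-04 -2.18028314e+01] 0.9404793672055807
[ 69.  79. 131. 174. 180.]
856.0 (0.44176553106212424, 0.27860921843687375) 7.499640362548828 (0.44159806967450527, 0.2786513039506748) [ 2.72997775 17.33367041]
986.0 (0.4117054108216433, 0.31538276553106215) 9.031925500488281 (0.41076005086344564, 0.317994462083958) [ 4.7453593  18.73996707]
86614.0 (0.4485322872307114, 0.26316211940482526) 55.64576176757812 (0.45323956555689504, 0.2690773801020009) [74.17155165 96.19706993]
```

View pics/rect.png

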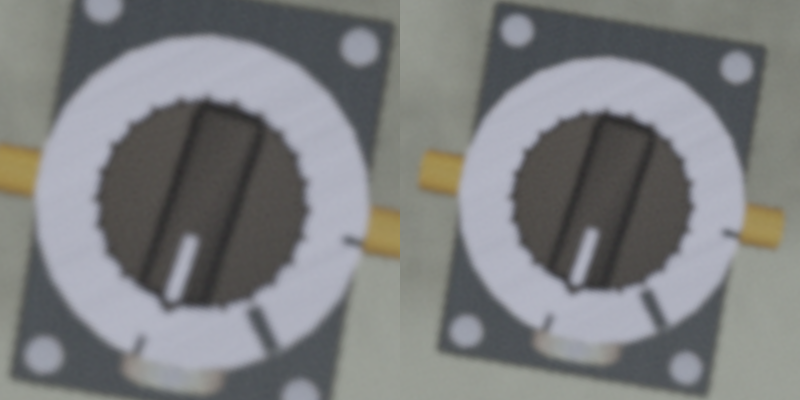

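The ring centre is at about (0.4587, 0.2733). The long mark points to 205.3° and the pointer to 164°, so about 0.72 rad of turn is needed. Next I move over the knob and align to the bar.

>>> play_rows:
  rows:
    - {"slide": [0.131, 0.0045, 0], "delta_rot": [0, 0, 0], "fingers": 0.1}
    - {"slide": [0.131, 0.0045, 0], "delta_rot": [0, 0, 0], "fingers": 0.1}
    - {"slide": [0.131, 0.0045, 0], "delta_rot": [0, 0, 0], "fingers": 0.1}
    - {"slide": [0.131, 0.0045, 0], "delta_rot": [0, 0, 0], "fingers": 0.1}
    - {"slide": [0, 0, 0.1], "delta_rot": [0, 0, -0.63], "fingers": 0.1}
    - {"slide": [0, 0, 0.1], "delta_rot": [0, 0, -0.63], "fingers": 0.1}
    - {"slide": [0, 0, 0], "delta_rot": [0, 0, 0], "fingers": 0.1}
    - {"slide": [0, 0, 0], "delta_rot": [0, 0, 0], "fingers": 0.1}

```text
time_s: 2.45
tcp_pos: [0.4587, 0.2741, 0.1719]
eef_rot: [-180.0, -0.0, -16.0]
contact_force: [0.0, 0.9, 0.1]
gripper_width: 0.0483
gripper_force: 0.0
```

```bash
python3 - <<'E'
from h import *
c,s=cap('wrist','w3.png'); print(s['tcp_pos'],s['eef_rot'],s['contact_force'],s['moment'],s['joints'],abs(np.array(s['qd'])).max())
E
```

```text
[0.45874113 0.27410191 0.17188179] [-1.79992741e+02 -2.20910927e-02 -1.59862565e+01] [0.01159587 0.89467435 0.12005511] [-0.04633621 -0.04414783 -0.00800599] [ 5.19064355e+01  8.58689165e+00 -1.95596205e+01  2.01163599e-02
 -6.18384499e+01  2.20978176e+01] 0.5621656561563306
```

View pics/w3.png

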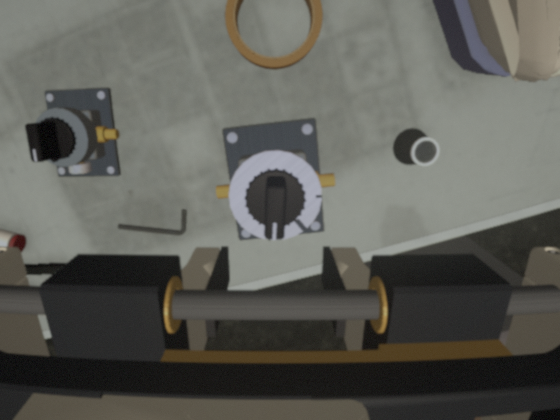

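The bar is upright at (276,205) and centred between the fingers (mid about 275), pointer aligned. Next I go down to about 5 mm above the skirt.

>>> play_rows:
  rows:
    - {"slide": [0, 0.005, 0.15], "delta_rot": [0, 0, 0], "fingers": 0.1}
    - {"slide": [0, 0, 0.15], "delta_rot": [0, 0, 0], "fingers": 0.1}
    - {"slide": [0, 0, 0.15], "delta_rot": [0, 0, 0], "fingers": 0.1}
    - {"slide": [0, 0, 0.1], "delta_rot": [0, 0, 0], "fingers": 0.1}
    - {"slide": [0, 0, 0.07], "delta_rot": [0, 0, 0], "fingers": 0.1}
    - {"slide": [0, 0, 0], "delta_rot": [0, 0, 0], "fingers": 0.1}
    - {"slide": [0, 0, 0], "delta_rot": [0, 0, 0], "fingers": 0.1}

```text
time_s: 3.38
tcp_pos: [0.4588, 0.273, 0.0791]
eef_rot: [-180.0, -0.0, -16.0]
contact_force: [-0.4, 0.6, 0.6]
gripper_width: 0.0482
gripper_force: 0.0
```

>>> play_rows:
  rows:
    - {"slide": [0, 0, 0], "delta_rot": [0, 0, 0], "fingers": -0.5}
    - {"slide": [0, 0, 0], "delta_rot": [0, 0, 0], "fingers": -0.7}
    - {"slide": [0, 0, 0], "delta_rot": [0, 0, 0], "fingers": -0.9}
    - {"slide": [0, 0, 0], "delta_rot": [0, 0, 0], "fingers": -1}
    - {"slide": [0, 0, 0], "delta_rot": [0, 0, 0], "fingers": -1}
    - {"slide": [0, 0, 0], "delta_rot": [0, 0, 0], "fingers": -1}
  squeeze: 25

```text
time_s: 4.12
tcp_pos: [0.4589, 0.2735, 0.0788]
eef_rot: [-179.9, -0.0, -16.0]
contact_force: [1.0, 4.3, -0.6]
gripper_width: 0.0155
gripper_force: 24.7
```

```bash
python3 -c "
from h import *
s=r.get_state();print({k:np.round(v,4) for k,v in s.items()})"
```

```text
{'time_s': np.float64(4.125), 'joints': array([ 5.18342e+01,  1.39575e+01, -2.64850e+01, -2.80000e-03,
       -4.94612e+01,  2.22010e+01]), 'qd': array([-0.043 , -0.0474, -0.0494,  0.0951, -0.1112,  0.0064]), 'joint_torque': array([-2.14280e+00, -4.33582e+01,  2.10224e+01,  5.86350e+00,
       -1.46120e+00, -1.71000e-02]), 'tcp_pos': array([0.4589, 0.2735, 0.0788]), 'eef_rot': array([-1.79910e+02, -3.44000e-02, -1.59667e+01]), 'contact_force': array([ 0.9849,  4.2972, -0.5532]), 'moment': array([ 1.7636, -0.1732, -0.0057]), 'gripper_force': np.float64(24.7399), 'gripper_width': np.float64(0.0155)}
```

Gripped on the bar (15.5 mm), with small side forces. Next I turn counter-clockwise to the long mark without lift.

>>> play_rows:
  rows:
    - {"slide": [0, -0.004, 0], "delta_rot": [0, 0, 0], "fingers": -1}
    - {"slide": [0, 0, 0], "delta_rot": [0, 0, -0.7], "fingers": -1}
    - {"slide": [0, 0, 0], "delta_rot": [0, 0, -0.7], "fingers": -1}
    - {"slide": [0, 0, 0], "delta_rot": [0, 0, -0.7], "fingers": -1}
    - {"slide": [0, 0, 0], "delta_rot": [0, 0, -0.7], "fingers": -1}
    - {"slide": [0, 0, 0], "delta_rot": [0, 0, -0.7], "fingers": -1}
    - {"slide": [0, 0, 0], "delta_rot": [0, 0, -0.7], "fingers": -1}
    - {"slide": [0, 0, 0], "delta_rot": [0, 0, 0], "fingers": -1}
  squeeze: 30

```text
time_s: 5.12
tcp_pos: [0.459, 0.274, 0.0787]
eef_rot: [-179.9, -0.1, 3.3]
contact_force: [0.7, 5.7, -0.1]
gripper_width: 0.0154
gripper_force: 29.7
```

>>> play_rows:
  rows:
    - {"slide": [0, 0, 0], "delta_rot": [0, 0, -0.7], "fingers": -1}
    - {"slide": [0, 0, 0], "delta_rot": [0, 0, -0.7], "fingers": -1}
    - {"slide": [0, 0, 0], "delta_rot": [0, 0, -0.7], "fingers": -1}
    - {"slide": [0, 0, 0], "delta_rot": [0, 0, -0.7], "fingers": -1}
    - {"slide": [0, 0, 0], "delta_rot": [0, 0, -0.7], "fingers": -1}
    - {"slide": [0, 0, 0], "delta_rot": [0, 0, -0.7], "fingers": -1}
    - {"slide": [0, 0, 0], "delta_rot": [0, 0, -0.6], "fingers": -1}
    - {"slide": [0, 0, 0], "delta_rot": [0, 0, 0], "fingers": -1}

```text
time_s: 6.12
tcp_pos: [0.459, 0.2744, 0.0788]
eef_rot: [-179.9, -0.1, 25.3]
contact_force: [0.1, 7.5, -1.1]
gripper_width: 0.0157
gripper_force: 29.7
```

```bash
python3 -c "
from h import *
s=r.get_state();print({k:np.round(v,4) for k,v in s.items()})
c,s=cap('wrist','w4.png'); im=c['image'][80:300,160:400];cv2.imwrite('pics/w4c.png',cv2.resize(im,None,fx=2.5,fy=2.5))"
```

```text
{'time_s': np.float64(6.125), 'joints': array([ 5.18676e+01,  1.39950e+01, -2.64229e+01, -2.44000e-02,
       -4.94590e+01,  6.34630e+01]), 'qd': array([-0.0733,  0.0026,  0.0506,  0.0624,  0.009 , -1.0528]), 'joint_torque': array([ -3.1355, -43.2991,  20.2365,   6.1543,  -1.9385,   0.3256]), 'tcp_pos': array([0.459 , 0.2744, 0.0788]), 'eef_rot': array([-1.799284e+02, -1.018000e-01,  2.531470e+01]), 'contact_force': array([ 0.0713,  7.4561, -1.1184]), 'moment': array([ 2.4978, -0.0299, -0.0072]), 'gripper_force': np.float64(29.7368), 'gripper_width': np.float64(0.0157)}
```

View pics/w4c.png

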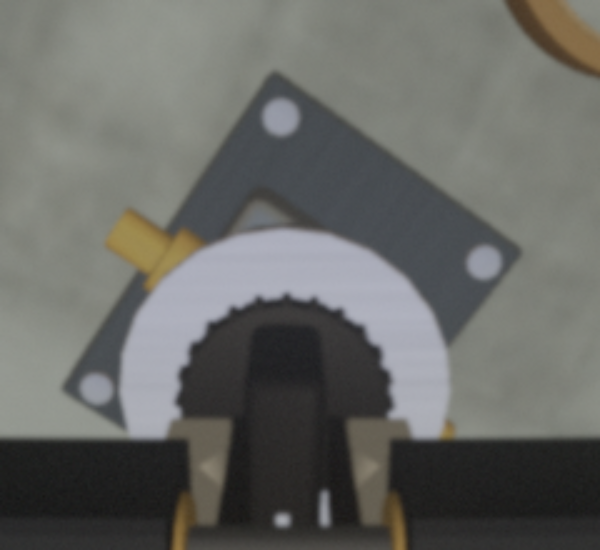

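The bar is held straight between the fingers with the pointer toward the long mark (yaw 25.3°). A small sideways correction takes off the 7 N side load.

>>> play_rows:
  rows:
    - {"slide": [0.003, -0.006, 0], "delta_rot": [0, 0, 0], "fingers": -1}
    - {"slide": [0, 0, 0], "delta_rot": [0, 0, 0], "fingers": -1}
    - {"slide": [0, 0, 0], "delta_rot": [0, 0, 0], "fingers": -1}

```text
time_s: 6.55
tcp_pos: [0.4589, 0.2746, 0.0787]
eef_rot: [-180.0, -0.1, 25.3]
contact_force: [0.8, 5.4, 2.4]
gripper_width: 0.0154
gripper_force: 29.7
```

>>> play_rows:
  rows:
    - {"slide": [0.004, -0.009, 0], "delta_rot": [0, 0, 0], "fingers": -1}
    - {"slide": [0, 0, 0], "delta_rot": [0, 0, 0], "fingers": -1}
    - {"slide": [0, 0, 0], "delta_rot": [0, 0, 0], "fingers": -1}

```text
time_s: 6.92
tcp_pos: [0.4588, 0.2751, 0.0787]
eef_rot: [180.0, 0.0, 25.3]
contact_force: [2.2, 0.4, 5.3]
gripper_width: 0.0155
gripper_force: 29.7
```

>>> play_rows:
  rows:
    - {"slide": [0, 0, -0.013], "delta_rot": [0, 0, 0], "fingers": -1}
    - {"slide": [0, 0, 0], "delta_rot": [0, 0, 0], "fingers": -1}
    - {"slide": [0, 0, 0], "delta_rot": [0, 0, 0], "fingers": -1}

```text
time_s: 7.3
tcp_pos: [0.4584, 0.2751, 0.0799]
eef_rot: [180.0, 0.1, 25.3]
contact_force: [5.3, 0.5, -3.9]
gripper_width: 0.0157
gripper_force: 29.7
```

>>> play_rows:
  rows:
    - {"slide": [0.004, 0.002, -0.006], "delta_rot": [0, 0, 0], "fingers": -1}
    - {"slide": [0, 0, 0], "delta_rot": [0, 0, 0], "fingers": -1}
    - {"slide": [0, 0, 0], "delta_rot": [0, 0, 0], "fingers": -1}

```text
time_s: 7.68
tcp_pos: [0.4587, 0.2752, 0.0809]
eef_rot: [180.0, 0.1, 25.3]
contact_force: [2.9, -0.3, -4.8]
gripper_width: 0.0154
gripper_force: 29.7
```

>>> play_rows:
  rows:
    - {"slide": [0.002, 0.001, -0.006], "delta_rot": [0, 0, 0], "fingers": -1}
    - {"slide": [0, 0, 0], "delta_rot": [0, 0, 0], "fingers": -1}
    - {"slide": [0, 0, 0], "delta_rot": [0, 0, 0], "fingers": -1}

```text
time_s: 8.05
tcp_pos: [0.4591, 0.2753, 0.082]
eef_rot: [180.0, 0.1, 25.3]
contact_force: [-0.2, -0.3, -4.6]
gripper_width: 0.0158
gripper_force: 29.7
```

>>> play_rows:
  rows:
    - {"slide": [0, 0, -0.005], "delta_rot": [0, 0, 0], "fingers": -1}
    - {"slide": [0, 0, 0], "delta_rot": [0, 0, 0], "fingers": -1}
    - {"slide": [0, 0, 0], "delta_rot": [0, 0, 0], "fingers": -1}

```text
time_s: 8.43
tcp_pos: [0.4592, 0.2753, 0.0828]
eef_rot: [180.0, 0.0, 25.3]
contact_force: [-0.6, -1.2, -5.0]
gripper_width: 0.0154
gripper_force: 29.7
```

The pull stays at about 5 N (friction only) after a 4 mm lift, so the lug appears to have entered the slot right by the mark. I keep lifting gently and watch the force.

>>> play_rows:
  rows:
    - {"slide": [0, 0, -0.005], "delta_rot": [0, 0, 0], "fingers": -1}
    - {"slide": [0, 0, 0], "delta_rot": [0, 0, 0], "fingers": -1}
    - {"slide": [0, 0, 0], "delta_rot": [0, 0, 0], "fingers": -1}

```text
time_s: 8.8
tcp_pos: [0.4594, 0.2754, 0.0837]
eef_rot: [180.0, 0.0, 25.3]
contact_force: [-2.3, -2.1, -3.7]
gripper_width: 0.0154
gripper_force: 29.7
```

```bash
python3 -c "
from h import *
c,s=cap('wrist','w5.png');print(s['tcp_pos'],s['contact_force'],s['moment'])
c2,_=cap('scene','s5.png')
a,_=load('w4.png')
im=np.hstack([a['image'][150:310,220:330],c['image'][150:310,220:330]]);im=cv2.resize(im,None,fx=3,fy=3)
b=cv2.resize(c2['image'][215:325,205:315],(480,480)) 
im=np.hstack([cv2.resize(im,(660,480))[:, :660],b]);cv2.imwrite('pics/cmp.png',cv2.resize(im,(800,337)))"
```

```text
[0.45938685 0.27544968 0.08365291] [-2.34240652 -2.10182198 -3.72460437] [-0.87646531  0.67727606 -0.00273431]
```

View pics/cmp.png

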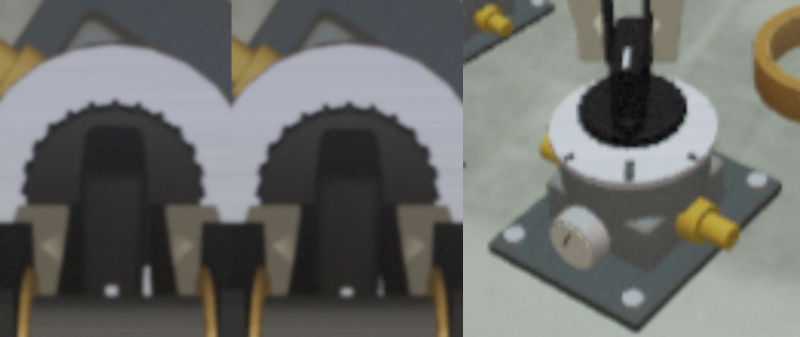

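The knob rides up with the fingers (no slip seen), its pointer toward the long mark at (630,170) in the right-hand panel. I continue straight up in small steps.

>>> play_rows:
  rows:
    - {"slide": [-0.003, 0, -0.006], "delta_rot": [0, 0, 0], "fingers": -1}
    - {"slide": [0, 0, 0], "delta_rot": [0, 0, 0], "fingers": -1}
    - {"slide": [0, 0, 0], "delta_rot": [0, 0, 0], "fingers": -1}

```text
time_s: 9.28
tcp_pos: [0.4593, 0.2755, 0.0848]
eef_rot: [-180.0, -0.0, 25.3]
contact_force: [-1.9, -1.8, -3.2]
gripper_width: 0.0153
gripper_force: 29.8
```

>>> play_rows:
  rows:
    - {"slide": [-0.001, 0, -0.006], "delta_rot": [0, 0, 0], "fingers": -1}
    - {"slide": [0, 0, 0], "delta_rot": [0, 0, 0], "fingers": -1}
    - {"slide": [0, 0, 0], "delta_rot": [0, 0, 0], "fingers": -1}

```text
time_s: 9.65
tcp_pos: [0.4592, 0.2755, 0.0857]
eef_rot: [-180.0, -0.0, 25.3]
contact_force: [-0.4, -1.6, -3.8]
gripper_width: 0.0157
gripper_force: 29.8
```

>>> play_rows:
  rows:
    - {"slide": [-0.001, 0, -0.006], "delta_rot": [0, 0, 0], "fingers": -1}
    - {"slide": [0, 0, 0], "delta_rot": [0, 0, 0], "fingers": -1}
    - {"slide": [0, 0, 0], "delta_rot": [0, 0, 0], "fingers": -1}

```text
time_s: 10.02
tcp_pos: [0.4591, 0.2755, 0.0866]
eef_rot: [-180.0, -0.0, 25.3]
contact_force: [0.1, -1.7, -3.7]
gripper_width: 0.0153
gripper_force: 29.8
```

>>> play_rows:
  rows:
    - {"slide": [0, 0, -0.006], "delta_rot": [0, 0, 0], "fingers": -1}
    - {"slide": [0, 0, 0], "delta_rot": [0, 0, 0], "fingers": -1}
    - {"slide": [0, 0, -0.006], "delta_rot": [0, 0, 0], "fingers": -1}
    - {"slide": [0, 0, 0], "delta_rot": [0, 0, 0], "fingers": -1}
    - {"slide": [0, 0, 0], "delta_rot": [0, 0, 0], "fingers": -1}

```text
time_s: 10.65
tcp_pos: [0.459, 0.2754, 0.0883]
eef_rot: [-180.0, -0.0, 25.3]
contact_force: [-0.1, -1.3, -4.5]
gripper_width: 0.0152
gripper_force: 29.8
```

>>> play_rows:
  rows:
    - {"slide": [0, 0, -0.006], "delta_rot": [0, 0, 0], "fingers": -1}
    - {"slide": [0, 0, 0], "delta_rot": [0, 0, 0], "fingers": -1}
    - {"slide": [0, 0, 0], "delta_rot": [0, 0, 0], "fingers": -1}

```text
time_s: 11.02
tcp_pos: [0.459, 0.2754, 0.0892]
eef_rot: [-180.0, -0.0, 25.3]
contact_force: [1.6, -2.0, -3.4]
gripper_width: 0.0155
gripper_force: 29.8
```

>>> play_rows:
  rows:
    - {"slide": [0, 0, -0.005], "delta_rot": [0, 0, 0], "fingers": -1}
    - {"slide": [0, 0, 0], "delta_rot": [0, 0, 0], "fingers": -1}
    - {"slide": [0, 0, 0], "delta_rot": [0, 0, 0], "fingers": -1}

```text
time_s: 11.4
tcp_pos: [0.4589, 0.2753, 0.0898]
eef_rot: [180.0, 0.0, 25.3]
contact_force: [0.8, -1.3, -6.2]
gripper_width: 0.0158
gripper_force: 29.8
```

The stop begins to be felt at about 11 mm. One more small step to confirm.

>>> play_rows:
  rows:
    - {"slide": [0, 0, -0.006], "delta_rot": [0, 0, 0], "fingers": -1}
    - {"slide": [0, 0, 0], "delta_rot": [0, 0, 0], "fingers": -1}
    - {"slide": [0, 0, 0], "delta_rot": [0, 0, 0], "fingers": -1}

```text
time_s: 11.78
tcp_pos: [0.4588, 0.2753, 0.0906]
eef_rot: [180.0, 0.0, 25.3]
contact_force: [1.1, 0.0, -8.9]
gripper_width: 0.0156
gripper_force: 29.8
```

```bash
python3 -c "
from h import *
s=r.get_state();print(s['tcp_pos'],s['contact_force'],s['moment'])"
```

```text
[0.45877679 0.27525253 0.09061134] [ 1.08747558  0.01116004 -8.94729266] [-0.35171366 -0.61159305 -0.02794503]
```

The force rises at the spring rate, so the lug is on its top stop at 9 N. Now I let go and retreat upward.

>>> play_rows:
  rows:
    - {"slide": [0, 0, 0], "delta_rot": [0, 0, 0], "fingers": -0.4}
    - {"slide": [0, 0, 0], "delta_rot": [0, 0, 0], "fingers": 0}
    - {"slide": [0, 0, 0], "delta_rot": [0, 0, 0], "fingers": 0.1}
    - {"slide": [0, 0, 0], "delta_rot": [0, 0, 0], "fingers": 0.1}
    - {"slide": [0, 0, 0], "delta_rot": [0, 0, 0], "fingers": 0.1}

```text
time_s: 12.4
tcp_pos: [0.459, 0.2754, 0.0909]
eef_rot: [-180.0, -0.0, 25.3]
contact_force: [0.5, 0.2, 0.2]
gripper_width: 0.0484
gripper_force: 0.0
```

>>> play_rows:
  rows:
    - {"slide": [0, 0, -0.1], "delta_rot": [0, 0, 0], "fingers": 0.1}
    - {"slide": [0, 0, -0.15], "delta_rot": [0, 0, 0], "fingers": 0.1}
    - {"slide": [0, 0, -0.2], "delta_rot": [0, 0, 0], "fingers": 0.1}
    - {"slide": [0, 0, -0.2], "delta_rot": [0, 0, 0], "fingers": 0.1}
    - {"slide": [-0.1, 0, -0.1], "delta_rot": [0, 0, 0], "fingers": 0.1}
    - {"slide": [-0.2, 0, 0], "delta_rot": [0, 0, 0], "fingers": 0.1}
    - {"slide": [0, 0, 0], "delta_rot": [0, 0, 0], "fingers": 0.1}
    - {"slide": [0, 0, 0], "delta_rot": [0, 0, 0], "fingers": 0.1}

```text
time_s: 13.4
tcp_pos: [0.418, 0.2561, 0.2036]
eef_rot: [-180.0, -0.0, 25.3]
contact_force: [0.4, 0.6, -0.2]
gripper_width: 0.0481
gripper_force: 0.0
```

```bash
python3 -c "
from h import *
for i in range(4): c,s=cap('wrist','w6.png')
print(s['tcp_pos'],s['eef_rot'],s['contact_force'])
c2,_=cap('scene','s6.png');c0,_=load('scene0.png')
f=lambda i:cv2.resize(i[210:320,205:315],(400,400))
cv2.imwrite('pics/end.png',np.hstack([cv2.resize(c['image'][40:240,180:380],(400,400)),f(c2['image'])]))"
```

```text
[0.41839372 0.25621952 0.20305921] [1.79985574e+02 2.18382937e-02 2.52621200e+01] [ 0.49722174 -0.32218389  0.39155405]
```

View pics/end.png

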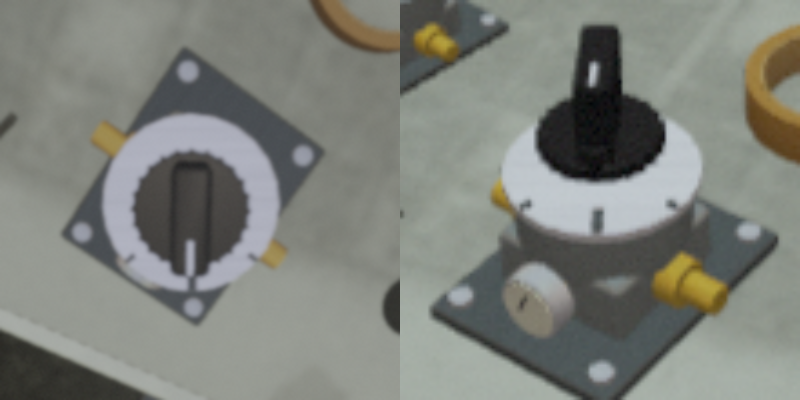

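The knob is released and the pointer lies on the long mark (wrist panel (190,265)). The skirt stands clear of the dial in the scene panel, with the bar top at crop (600,30). A quick height check, then I hand in.

```bash
python3 -c "
from h import *
c,s=load('s6.png')
z=min(np.arange(.09,.14,.0005),key=lambda z:abs(cv2.norm(ray(c,s,[(260,218.5)],z)[0][:2]-np.array([.459,.275]))))
print(z,ray(c,s,[(260,218.5)],z))
if z>.116: print(r.close_job())"
```

```text
0.13250000000000003 [[0.46038253 0.27305423 0.1325    ]]
the job is handed in; nothing more can be done
None
```

The knob was turned to the long mark, where the lock slot was found at once. It was pulled straight up about 11 mm to its stop at roughly 9 N and let go; it stayed up, and the job is handed in, with no verdict returned.

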